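# Open the sprung tablet holder to its mark and hold it for loading

### The job

The tablet for the microscope camera is to go into the bench holder, and a colleague will slip it in while you keep the holder open. Take the pull tab on top of the holder's sprung upper jaw with a light grip (its thin plastic must not be squeezed with more than 45 N on each side), draw the jaw straight out along its rod until the black ring mark on the rod has just come out of the tube's collar, and finish while still holding it there. Leave the holder's tilt as it is set, and do not disturb the tablet, slide box or jar on the bench.

Things in the scene. Friction and masses are not known exactly. Their poses are not given: they have to be found in the camera images.
- holder_foot: Round aluminium foot of the tablet holder, 110 mm across, screwed to the bench (it does not move), with a 20 mm stem. Origin at the centre of its underside on the bench; its -x axis is the holder's front (the side on which a tablet sits), y runs along the tilt axis, which is 70 mm above the bench over the origin.
- holder_head (a joint): Tilt of the holder's head about the foot's y axis, rad: 0 = rod upright, positive = top leaning back to the foot's +x. A stiff friction joint that stays where it is set (about 0.9 N m to move it); range 0 to 0.6.
- tube_mouth (a point): Centre of the mouth of the holder's outer tube (top face of its aluminium collar, 27 mm across), on the rod axis, 108 mm from the tilt axis. Its z axis points out along the rod, its y axis is the foot's y.
- holder_rod (a joint): How far the bright metal rod (12 mm thick) with the upper jaw is drawn out of the tube, m: 0 = fully home, where the inner spring pulls it; end stop at 0.066. The spring pulls back with about 3 N at home and about 8.5 N at the mark; jaw and rod add 1 N of weight and it slides with little friction. It goes back home if let go. The ring mark begins to show at 0.044 and has just fully come out at 0.048.
- ring_mark (a point): Middle of the black ring, 4 mm high, around the rod; hidden inside the tube, 46 mm below the mouth, while the rod is home.
- top_jaw: Grey plastic upper jaw on the end of the rod, origin on the rod axis at its underside (2 mm above the collar when home), axes as tube_mouth. A plate 8 mm thick, 70 mm wide along y, from 41 mm in front (-x) to 11 mm behind the origin, with a lip turned down at its front edge, and the upright pull tab on top. Fragile: no finger may press or squeeze it with more than 45 N (90 N for both fingers together); 20 N a finger is enough to draw it out.
- pull_tab (a point): Centre of the pull tab on the rod axis, axes as tube_mouth: an upright block 30 mm wide along y, 12 mm thick along x; it stands 31 mm above the jaw's plate and its centre is 15 mm above the plate (23 mm above the jaw's origin) and 16 mm below the tab's top.
- tablet: Loose grey tablet with a dark screen, 125 x 200 x 8 mm (x, y, z), lying flat on the bench; origin at the centre of its underside. Bystander.
- slide_box: Loose closed box for microscope slides, 85 x 100 x 35 mm, white below and grey above; origin at the centre of its underside. Bystander.
- reagent_jar: Loose amber glass jar with a white cap, 56 mm across, 85 mm tall; origin at the centre of its underside. Bystander.

How it is judged:
By the outcome, as a careful person would: the job done as asked, in the order asked, and still so for the second after the job is handed in, while the arm keeps its last pose, push and grip.
It also fails if it takes over 32 s, if anything falls off the work surface, if the arm or the gripper's body presses on something with over 40 N, if the wrist force passes 120 N, or if a joint passes its speed limit or range.

### The arm

A 6-joint arm with a two-finger parallel gripper is mounted at the origin on the work surface. World frame = base frame: x ahead of the robot, y to its left, z up, the work surface at z = 0. Lengths are in mm, angles in rad, forces in N, time in s.
With the tool pointing down it reaches from about 325 to 775 mm from the base axis. Payload 5.5 kg.
Tool frame: the origin (TCP) lies at the very end of the fingers, on their centre line; the grasp point (between the pads) lies 19 mm behind it (ctrl.grasp_offset is the distance from the TCP to the grasp point, in mm); z points along the fingers, y is the direction in which the jaws open and shut (so a half turn about z gives the same grasp; the last joint's range is limited). The gripper opens to 88 mm and grips with 3 to 60 N. Pads are 20 mm wide; open, the fingers measure 115 mm over their backs; the gripper's body (75 mm by 178 mm) begins 61 mm behind the grasp point.
Start: joints at [-1.374, 0.091, 1.231, -0, 1.82, -0.057], TCP at [150.649, -580.793, 192.631] pointing down, gripper open.
Joint ranges: [-2.87, 2.87], [-0.86, 2.18], [0.17, 2.46], [-1.51, 4.65], [0.06, 2.69], [-2.65, 2.65]. Speed limits (rad/s): [2.57, 2.57, 3.01, 3.14, 3.14, 3.14].

### API

Orientations are given as a 3x3 rotation matrix whose columns are the frame's x, y, z axes.
In Python, from workcell import ctrl gives the robot as it stands. The module is installed in compiled form; this text tells all that it offers.
- The arm moves only by the tool jog_arm, never from a script. Its argument "steps" is a list of rows, each an object of numbers: "claw": the closure in counts, from 0 (fully open) to 255 (shut); "tx", "ty", "tz": the shift along the tool's x, y, z in mm; "spin": the turn about the tool's z in degrees. A call has exactly 8 rows; each row shifts and turns the commanded pose from where the row before left it, along the tool's axes as they then stand; what a row does not reach is not made up. A row lasts 1/12 s, in which the tool goes at most 41.7 mm and 7.16 degrees, less where a joint would pass 70% of its speed; a pose out of reach is approached as far as the arm can. A call is refused whole if a number of a shift passes 41.7 or a number of a turn 7.16, either way. A call with a gripper value outside its range is refused whole. The fingers move at their own pace and stop on an object; the grip force is fixed at half the most. Time passes only in rows, so rows that do not move let the fingers close, or fill a call up. It gives the time, the measured TCP pose, the force and the opening at its end, in the units of the state.
- ctrl.state(): the state, without advancing time (a new reading comes with each control period).
- ctrl.read_camera(name): name is "side" or "top" or "wrist"; returns a dict with "img" (400x640x3 uint8, red, green, blue), "vfov" (degrees; the focal length in pixels is half the picture's height over the tangent of half this angle, whatever the lens; pixels are square), "cx", "cy" (the principal point, pixels), "k1" (the pictures are not rectified: a ray, as slopes to the right and down, at radius r is drawn at 1 + k1 r^2 times it, then the intrinsics apply), "origin" and "attitude" of the camera in the world. Camera axes: x right, y down, z forward; pixel columns grow to the right and rows downward; lengths in mm; the calibration is good to about 2 mm. A picture is of the moment at which its call begins. There is no depth.
- ctrl.close_job(): hands the job in, once; it reports no verdict.
Trained networks look in the newest picture that a camera, given by its name, has taken for a name from the list of things; names that differ only in an ending like _2 or _b are one class to them, and where a whole thing is asked for, a point or a joint stands for the part that bears it (a point fixed in the world has none). Each returns a list of dicts, best first, with "confidence" (0 to 1); they miss things now and then, are a little off and sometimes report something else, mostly with a low value. They report only what shows in the picture. A call takes as long as a camera call.
- ctrl.trace(thing, camera): "mask" (400x640 bool, what is visible of it) and "bbox" ([left, top, right, bottom] in pixels, round what is visible of it).
- ctrl.spot_point(thing, camera): "centre" ([row, column] in pixels: a listed point, or the origin of a listed thing).
The state is a dict: "time_s": time; "joint_positions": joint angles; "joint_vel": joint speeds; "tau": joint torques, N m; "tool_pos": TCP position; "tcp_rot": TCP orientation; "wrist_force": force on the tool from outside, world axes, zero at the start; "ft_torque": the same for the moment, N m; "width": finger opening in mm.
Only numpy, scipy, OpenCV 4.12 (cv2) and the standard library are available. Lean on these libraries where they do the work, as an engineer would, in place of code of your own. Each camera call takes 0.05 s, during which the arm holds its last target.

## Working session

There is one attempt and no reset: what is moved stays moved. The work goes in short steps, Python scripts to look and compute and a tool call to move; the robot and the scene stay as the last step left them, time stands still between calls to the robot, and variables do not carry over. Pictures are saved under pics/ and viewed, and the job is handed in when it is done.

Besides the shell and the picture viewer there is one more tool, called after "Emit:" as name(argument=value, ...), one argument or row to a line, values as JSON. jog_arm: Moves the arm, as the interface text tells. Its arguments: {"type":"object","properties":{"steps":{"type":"array","items":{"type":"object","properties":{"claw":{"type":"number"},"tx":{"type":"number"},"ty":{"type":"number"},"tz":{"type":"number"},"spin":{"type":"number"}}}}},"required":["steps"]}

```bash
mkdir -p pics; cat > h.py <<'E'
import numpy as np, cv2
from workcell import ctrl
def K(c):
    f=200/np.tan(np.radians(c["vfov"])/2); return f
def ray(c,px):  # px=[row,col]
    f=K(c); d=np.array([(px[1]-c["cx"])/f,(px[0]-c["cy"])/f]); u=d.copy()
    for _ in range(30): u=d/(1+c["k1"]*(u@u))
    v=np.array(c["attitude"])@np.array([u[0],u[1],1]); return np.array(c["origin"],float),v/np.linalg.norm(v)
def proj(c,p):
    q=np.array(c["attitude"]).T@(np.array(p,float)-np.array(c["origin"])); u=q[:2]/q[2]; u=u*(1+c["k1"]*(u@u))
    return np.array([c["cy"]+K(c)*u[1],c["cx"]+K(c)*u[0]])
def tri(rs):
    A=np.zeros((3,3));b=np.zeros(3)
    for o,v in rs:
        P=np.eye(3)-np.outer(v,v);A+=P;b+=P@o
    p=np.linalg.solve(A,b); return p,[np.linalg.norm(np.cross(p-o,v)) for o,v in rs]
def save(c,n): cv2.imwrite(n,c["img"][:,:,::-1])
E
python3 - <<'E'
from h import *
np.set_printoptions(precision=3,suppress=True)
s=ctrl.state(); print({k:s[k] for k in("time_s","tool_pos","tcp_rot","width","wrist_force")})
for n in("side","top","wrist"):
    c=ctrl.read_camera(n); save(c,f"pics/{n}0.png"); print(n,c["vfov"],c["cx"],c["cy"],c["k1"],np.array(c["origin"]),np.array(c["attitude"]).tolist())
    for t in("holder_foot","tube_mouth","pull_tab","top_jaw","tablet","slide_box","reagent_jar"):
        print(t,[(np.round(r["centre"],1).tolist(),round(r["confidence"],2)) for r in ctrl.spot_point(t,n)[:2]])
print(ctrl.state()["time_s"])
E
```

```text
{'time_s': 0.0, 'tool_pos': array([ 150.567, -580.434,  191.515]), 'tcp_rot': array([[ 0.968,  0.251, -0.   ],
       [ 0.251, -0.968,  0.002],
       [ 0.   , -0.002, -1.   ]]), 'width': 87.94920845191162, 'wrist_force': array([ 0.507, -0.578,  0.126])}
side 55.964228207635585 321.70719774577276 199.98080242420386 -0.07793593004637103 [434.382 831.344 873.595] [[-0.9901976669860997, -0.1071990656607092, 0.08953736994549508], [-0.13816199664464268, 0.6577120938888892, -0.7404904214339704], [0.02049007024027072, -0.7456025495354506, -0.6660758178674443]]
holder_foot [([305.0, 305.6], 0.43)]
tube_mouth [([197.8, 296.2], 0.6)]
pull_tab [([193.3, 289.8], 0.65)]
top_jaw [([197.9, 294.7], 0.88)]
tablet []
slide_box []
reagent_jar [([211.1, 302.2], 0.37), ([198.8, 293.8], 0.35)]
top 51.201178688483964 322.5807165470973 196.22129068491557 -0.03773502171847444 [ 487.555   37.404 1314.987] [[-0.024487418239488717, -0.9977414245984839, 0.06254930845462874], [-0.9996785349883204, 0.024850241378204452, 0.005029133827046798], [-0.006572140562231399, -0.06240605053705055, -0.9980292038937525]]
holder_foot [([192.7, 317.7], 0.93)]
tube_mouth [([176.9, 316.7], 0.91)]
pull_tab [([176.8, 313.6], 0.95)]
top_jaw [([178.8, 318.0], 0.72)]
tablet [([209.8, 246.0], 0.82)]
slide_box [([162.3, 399.3], 0.78)]
reagent_jar [([184.7, 359.2], 0.58)]
wrist 69.06432637832735 317.6655162672599 196.4247204760956 -0.004721334212536128 [ 228.619 -560.042  386.09 ] [[0.25093407781686095, -0.9255810164247534, -0.28342877522284], [-0.9680039064167626, -0.23971740555801518, -0.07418896571875792], [0.0007250876405641142, 0.29297670130345127, -0.9561193057047113]]
holder_foot []
tube_mouth []
pull_tab []
top_jaw []
tablet []
slide_box []
reagent_jar []
1.2
```

View pics/side0.png

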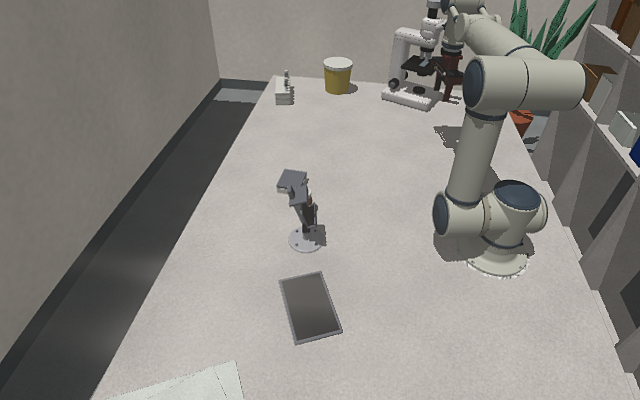

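View pics/top0.png

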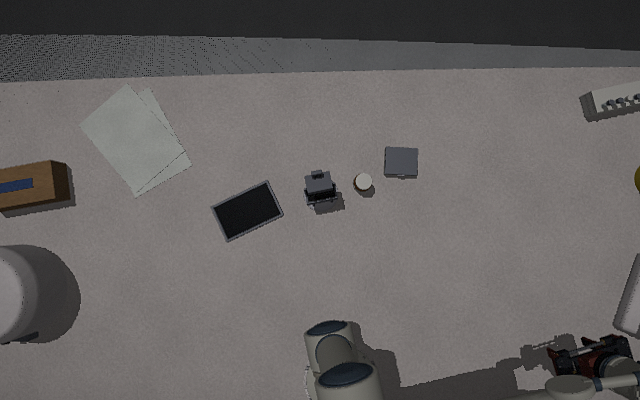

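```bash
python3 - <<'E'
import cv2
a=cv2.imread("pics/side0.png")[155:260,240:370]; b=cv2.imread("pics/top0.png")[150:225,285:425]
cv2.imwrite("pics/za.png",cv2.resize(a,None,fx=5.5,fy=5.5,interpolation=cv2.INTER_CUBIC)); cv2.imwrite("pics/zb.png",cv2.resize(b,None,fx=5.5,fy=5.5,interpolation=cv2.INTER_CUBIC))
E
```

```text
(no output)
```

View pics/za.png

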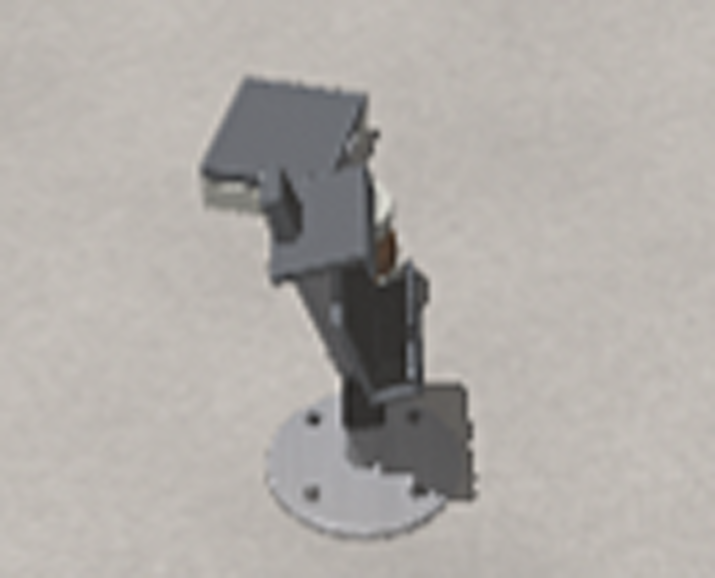

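View pics/zb.png

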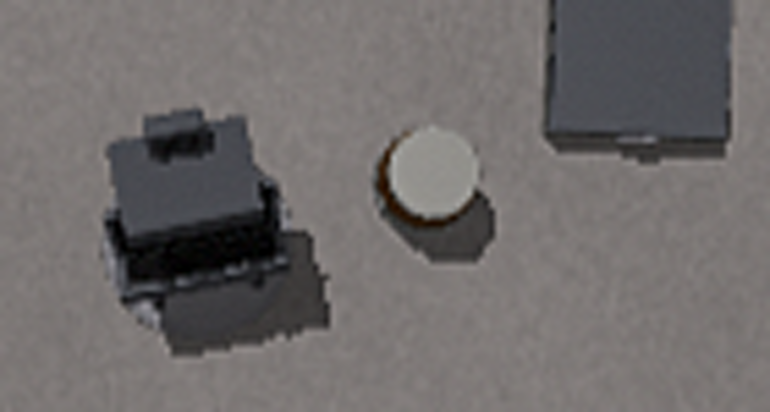

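```bash
cat > fit.py <<'E'
from h import *
from scipy.optimize import least_squares
def frame(p):
    x,y,ps,t=p; Rz=np.array([[np.cos(ps),-np.sin(ps),0],[np.sin(ps),np.cos(ps),0],[0,0,1]])
    Ry=np.array([[np.cos(t),0,np.sin(t)],[0,1,0],[-np.sin(t),0,np.cos(t)]])
    return np.array([x,y,70.]),Rz@Ry
def jaw(p,q,d=0): o,R=frame(p); return o+R@(np.array(q,float)+[0,0,110+d])
E
python3 - <<'E'
from fit import *
np.set_printoptions(precision=2,suppress=True)
S=ctrl.read_camera("side");T=ctrl.read_camera("top")
z=lambda u,v,o:np.array([v/5.5+o[0],u/5.5+o[1]])-0.41
so=(155,240);to=(150,285)
C=[(T,z(125,238,to),(-41,35,8)),(T,z(272,208,to),(-41,-35,8)),(T,z(108,148,to),(11,35,8)),(T,z(243,118,to),(11,-35,8)),
(T,z(145,119,to),(6,15,39)),(T,z(203,109,to),(6,-15,39)),(S,z(272,278,so),(11,35,8)),(S,z(365,260,so),(-41,35,8)),(S,z(370,170,so),(-41,-35,8)),
(S,z(265,178,so),(6,15,39))]
def res(p):
    r=[proj(c,jaw(p,q))-px for c,px,q in C]
    r.append(proj(S,[p[0],p[1],8])-z(360,462,so)); return np.concatenate(r)
for k in (0,):
    f=least_squares(res,[540,30,0.2,0.2],loss="soft_l1"); print(f.x,f.cost); print(f.fun.reshape(-1,2) if 0 else res(f.x).reshape(-1,2))
p=f.x; print("tab",jaw(p,(0,0,23)),"top",jaw(p,(0,0,39)),frame(p)[1])
for n,px in(("jarcap",(150+172/5.5,285+435/5.5)),):
    o,v=ray(T,px); print(n,o+v*(85-o[2])/v[2])
for t in("slide_box","tablet"):
    m=ctrl.trace(t,"top"); b=m[0]["bbox"]; print(t,b,m[0]["confidence"]); 
    for px in((b[1],b[0]),(b[3],b[2])): o,v=ray(T,px); print(o+v*(35-o[2])/v[2])
np.save("p.npy",p)
E
```

```text
[577.87  50.61  -6.11   6.57] 8.586472556242587
[[ 0.62 -0.07]
 [ 1.08 -1.27]
 [-0.51 -0.21]
 [ 0.04  0.37]
 [ 0.57 -0.44]
 [ 0.22  0.09]
 [-0.84 -0.84]
 [-1.68  0.52]
 [-1.74 -0.39]
 [ 3.88 -1.22]
 [-1.08 -0.07]]
tab [615.    56.94 197.56] top [619.47  57.7  212.9 ] [[ 0.95 -0.17  0.28]
 [ 0.16  0.99  0.05]
 [-0.28  0.    0.96]]
jarcap [605.88 -80.25  85.  ]
slide_box [383.6, 147.2, 416.2, 177.2] 0.88
[ 715.11 -148.75   35.  ]
[ 619.32 -246.11   35.  ]
tablet [381.9, 147.5, 414.9, 176.5] 0.53
[ 714.3  -143.45   35.  ]
[ 621.59 -242.18   35.  ]
```

Emit:
jog_arm(
  steps=[
    {"tz":-35,"spin":4.6,"claw":0},
    {"tz":-33,"claw":0},
    {"tx":28.5,"ty":-27.4,"claw":0},
    {"tx":28.5,"ty":-27.4,"claw":0},
    {"tx":28.5,"ty":-27.4,"claw":0},
    {"tx":28.5,"ty":-27.4,"claw":0},
    {"tx":28.5,"ty":-27.4,"claw":0},
    {"tx":28.5,"ty":-27.4,"claw":0},
  ],
)

```text
$.steps[0]: bad value
```

Emit:
jog_arm(
  steps=[
    {"tx":28.5,"ty":-27.4,"claw":0},
    {"tx":28.5,"ty":-27.4,"claw":0},
    {"tx":28.5,"ty":-27.4,"claw":0},
    {"tx":28.5,"ty":-27.4,"claw":0},
    {"tx":28.5,"ty":-27.4,"claw":0},
    {"tx":28.5,"ty":-27.4,"claw":0},
    {"tx":28.5,"ty":-27.4,"claw":0},
    {"tx":28.5,"ty":-27.4,"claw":0},
  ],
)

```text
$.steps[0]: bad value
```

Emit:
jog_arm(
  steps=[
    {"tx":0,"ty":0,"tz":-35,"spin":4.6,"claw":0},
    {"tx":0,"ty":0,"tz":-33,"spin":0,"claw":0},
    {"tx":28.5,"ty":-27.4,"tz":0,"spin":0,"claw":0},
    {"tx":28.5,"ty":-27.4,"tz":0,"spin":0,"claw":0},
    {"tx":28.5,"ty":-27.4,"tz":0,"spin":0,"claw":0},
    {"tx":28.5,"ty":-27.4,"tz":0,"spin":0,"claw":0},
    {"tx":28.5,"ty":-27.4,"tz":0,"spin":0,"claw":0},
    {"tx":28.5,"ty":-27.4,"tz":0,"spin":0,"claw":0},
  ],
)

```text
time_s: 2.07
tool_pos: [291.4, -387.7, 260.8]
tcp_rot: [[0.985, 0.172, 0.0], [0.172, -0.985, -0.0], [0.0, 0.0, -1.0]]
wrist_force: [0.3, 0.0, -0.1]
width: 88.1
```

Emit:
jog_arm(
  steps=[
    {"tx":28.5,"ty":-27.4,"tz":0,"spin":0,"claw":0},
    {"tx":28.5,"ty":-27.4,"tz":0,"spin":0,"claw":0},
    {"tx":28.5,"ty":-27.4,"tz":0,"spin":0,"claw":0},
    {"tx":28.5,"ty":-27.4,"tz":0,"spin":0,"claw":0},
    {"tx":28.5,"ty":-27.4,"tz":0,"spin":0,"claw":0},
    {"tx":28.5,"ty":-27.4,"tz":0,"spin":0,"claw":0},
    {"tx":28.5,"ty":-27.4,"tz":0,"spin":0,"claw":0},
    {"tx":28.5,"ty":-27.4,"tz":0,"spin":0,"claw":0},
  ],
)

```text
time_s: 2.73
tool_pos: [478.2, -132.2, 261.0]
tcp_rot: [[0.985, 0.173, 0.001], [0.173, -0.985, -0.0], [0.001, 0.001, -1.0]]
wrist_force: [0.3, -0.8, -0.1]
width: 87.9
```

Emit:
jog_arm(
  steps=[
    {"tx":28.5,"ty":-27.4,"tz":0,"spin":0,"claw":0},
    {"tx":28.5,"ty":-27.4,"tz":0,"spin":0,"claw":0},
    {"tx":28.5,"ty":-27.4,"tz":0,"spin":0,"claw":0},
    {"tx":28.5,"ty":-27.4,"tz":0,"spin":0,"claw":0},
    {"tx":28.5,"ty":-27.4,"tz":0,"spin":0,"claw":0},
    {"tx":28.5,"ty":-27.4,"tz":0,"spin":0,"claw":0},
    {"tx":0,"ty":0,"tz":0,"spin":0,"claw":0},
    {"tx":0,"ty":0,"tz":0,"spin":0,"claw":0},
  ],
)

```text
time_s: 3.4
tool_pos: [618.0, 59.2, 258.6]
tcp_rot: [[0.984, 0.176, -0.003], [0.176, -0.984, -0.0], [-0.003, -0.0, -1.0]]
wrist_force: [-0.5, -0.4, 0.9]
width: 87.8
```

```bash
python3 - <<'E'
from fit import *
np.set_printoptions(precision=2,suppress=True)
p=np.load("p.npy")
c=ctrl.read_camera("wrist"); im=c["img"].copy(); s=ctrl.state(); print(s["time_s"],s["tool_pos"],s["tcp_rot"],s["wrist_force"])
import pickle; pickle.dump(c,open("w1.pkl","wb"))
save(c,"pics/w1.png")
for q in [(x,y,z) for x in(-41,11) for y in(-35,35) for z in(8,)]+[(x,y,z) for x in(-6,6) for y in(-15,15) for z in(8,39)]:
    r=proj(c,jaw(p,q)); print(q,r); cv2.circle(im,(int(round(r[1])),int(round(r[0]))),2,(255,0,0),-1)
for t in("pull_tab","top_jaw","tube_mouth"): print(t,[(np.round(r["centre"],1),r["confidence"]) for r in ctrl.spot_point(t,"wrist")[:2]],proj(c,jaw(p,(0,0,{"pull_tab":23,"top_jaw":0,"tube_mouth":-2}[t]))))
cv2.imwrite("pics/w1o.png",im[:,:,::-1])
E
```

```text
3.45 [617.52  57.89 259.79] [[ 0.98  0.17 -0.  ]
 [ 0.17 -0.98 -0.  ]
 [-0.    0.   -1.  ]] [ 0.1  -1.21 -0.24]
(-41, -35, 8) [244.2  355.34]
(-41, 35, 8) [243.71 283.57]
(11, -35, 8) [190.89 355.83]
(11, 35, 8) [190.36 283.87]
(-6, -15, 8) [208.2  335.14]
(-6, -15, 39) [210.13 337.38]
(-6, 15, 8) [207.98 304.32]
(-6, 15, 39) [209.88 302.77]
(6, -15, 8) [195.88 335.24]
(6, -15, 39) [196.29 337.5 ]
(6, 15, 8) [195.65 304.41]
(6, 15, 39) [196.04 302.87]
pull_tab [(array([201.3, 323.1]), 0.84)] [202.46 319.94]
top_jaw [(array([201.4, 319.6]), 0.62)] [201.67 319.7 ]
tube_mouth [(array([202.7, 321.2]), 0.79)] [201.61 319.68]
```

View pics/w1o.png

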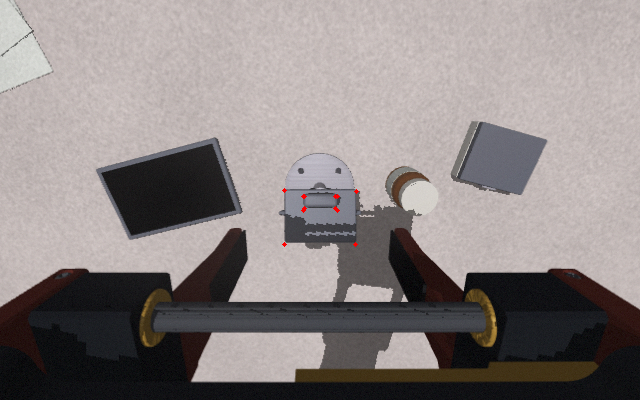

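```bash
python3 - <<'E'
import cv2
a=cv2.imread("pics/w1.png")[145:255,260:380]
cv2.imwrite("pics/zw.png",cv2.resize(a,None,fx=5,fy=5,interpolation=cv2.INTER_CUBIC))
E
```

```text
(no output)
```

View pics/zw.png

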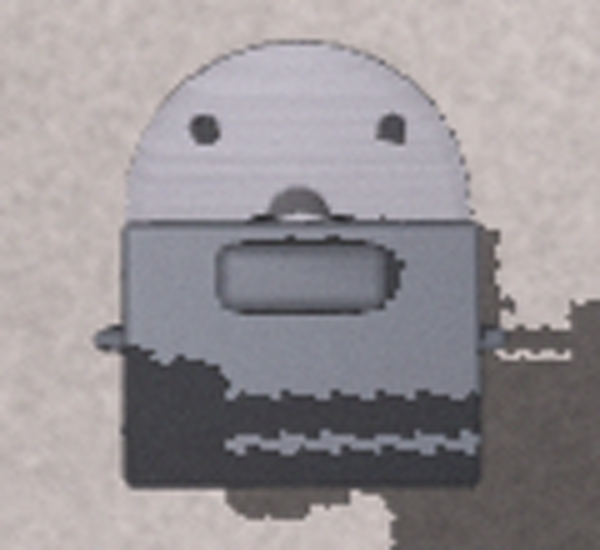

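```bash
python3 - <<'E'
from fit import *
import pickle
np.set_printoptions(precision=2,suppress=True)
W=pickle.load(open("w1.pkl","rb"))
S=ctrl.read_camera("side");T=ctrl.read_camera("top")
z=lambda u,v,o,k=5.5:np.array([v/k+o[0],u/k+o[1]])-0.41
so=(155,240);to=(150,285);wo=(145,260); w=lambda u,v:z(u,v,wo,5)
C=[(T,z(125,238,to),(-41,35,8)),(T,z(272,208,to),(-41,-35,8)),(T,z(108,148,to),(11,35,8)),(T,z(243,118,to),(11,-35,8)),
(T,z(145,119,to),(6,15,39)),(T,z(203,109,to),(6,-15,39)),(S,z(272,278,so),(11,35,8)),(S,z(365,260,so),(-41,35,8)),(S,z(370,170,so),(-41,-35,8))]
CW=[(W,w(122,220),(11,35,8)),(W,w(480,220),(11,-35,8)),(W,w(122,488),(-41,35,8)),(W,w(480,488),(-41,-35,8)),
(W,w(215,240),(6,15,39)),(W,w(387,240),(6,-15,39)),(W,w(215,312),(-6,15,39)),(W,w(387,312),(-6,-15,39))]
def mk(C,S_=True):
  def res(p):
    r=[proj(c,jaw(p,q))-px for c,px,q in C]
    if S_: r.append(proj(S,[p[0],p[1],8])-z(360,462,so))
    return np.concatenate(r)
  return res
p0=np.load("p.npy"); p0[2:]+=[2*np.pi,-2*np.pi]
for nm,cc,ss in(("W",CW,False),("all",C+CW,True)):
    f=least_squares(mk(cc,ss),p0,loss="soft_l1"); print(nm,f.x,f.cost); print(mk(cc,ss)(f.x).reshape(-1,2)[-9:].round(1).tolist())
    print("tab",jaw(f.x,(0,0,23)),jaw(f.x,(0,0,27))-[0,0,12],"axis",frame(f.x)[1][:,2])
np.save("p.npy",f.x); print(ctrl.state()["tool_pos"],ctrl.state()["time_s"])
E
```

```text
W [576.21  50.13   0.18   0.32] 0.284743924361736
[[0.1, -0.2], [0.0, -0.1], [-0.0, -0.3], [-0.1, 0.1], [0.3, 0.0], [0.3, 0.2], [-0.3, 0.0], [-0.3, 0.2]]
tab [617.05  57.47 196.36] [618.28  57.69 188.16] axis [0.31 0.06 0.95]
all [575.58  50.05   0.18   0.32] 5.9173257241477115
[[0.3, -0.2], [0.3, -0.1], [0.1, -0.3], [0.1, 0.1], [0.4, 0.0], [0.4, 0.1], [-0.2, 0.0], [-0.2, 0.2], [-1.1, 0.7]]
tab [616.87  57.44 196.21] [618.12  57.66 188.01] axis [0.31 0.06 0.95]
[617.14  56.17 261.78] 3.7
```

```bash
python3 - <<'E'
from fit import *
import pickle
np.set_printoptions(precision=2,suppress=True)
W=pickle.load(open("w1.pkl","rb")); p=np.load("p.npy")
a=np.arctan2(.251,.968)-np.radians(4.6); X=np.array([np.cos(a),np.sin(a)]);Y=np.array([np.sin(a),-np.cos(a)])
cmd=np.array([150.649,-580.793])+570*X-548*Y; print("cmd",cmd,np.degrees(a),"yaw",np.degrees(p[2]))
o=np.array(W["origin"]); print(o,np.array(W["attitude"]),(o[:2]-cmd)@X,(o[:2]-cmd)@Y)
t=jaw(p,(0,0,27))
print("tab rel cmd",(t[:2]-cmd)@X,(t[:2]-cmd)@Y)
print(proj(W,[*cmd,190]),proj(W,t))
pos=[]
for i in range(3):
  pos.append(ctrl.state()["tool_pos"]); ctrl.read_camera("wrist")
print(np.array(pos))
E
```

```text
cmd [617.54  57.34] 9.93650920808067 yaw 10.147060094011854
[697.9   73.94 451.75] [[ 0.18 -0.94 -0.29]
 [-0.98 -0.17 -0.05]
 [ 0.    0.3  -0.96]] 82.0194644402529 -2.4785009362925003
tab rel cmd 0.6241392615979919 -0.21362413946615516
[197.35 319.93] [199.98 319.78]
[[617.14  56.17 261.78]
 [617.17  56.3  261.7 ]
 [617.22  56.41 261.57]]
```

Emit:
jog_arm(
  steps=[
    {"tx":0.6,"ty":0,"tz":12,"spin":-0.2,"claw":80},
    {"tx":0,"ty":0,"tz":14,"spin":0,"claw":80},
    {"tx":0,"ty":0,"tz":14,"spin":0,"claw":80},
    {"tx":0,"ty":0,"tz":12,"spin":0,"claw":80},
    {"tx":0,"ty":0,"tz":10,"spin":0,"claw":80},
    {"tx":0,"ty":0,"tz":7,"spin":0,"claw":80},
    {"tx":0,"ty":0,"tz":2.6,"spin":0,"claw":80},
    {"tx":0,"ty":0,"tz":0,"spin":0,"claw":80},
  ],
)

```text
time_s: 4.52
tool_pos: [617.8, 57.4, 188.5]
tcp_rot: [[0.984, 0.176, -0.001], [0.176, -0.984, 0.0], [-0.001, -0.0, -1.0]]
wrist_force: [-0.2, 0.3, -0.1]
width: 60.4
```

```bash
python3 - <<'E'
from fit import *
np.set_printoptions(precision=2,suppress=True)
c=ctrl.read_camera("wrist"); save(c,"pics/w2.png"); d=ctrl.read_camera("side"); save(d,"pics/s2.png")
s=ctrl.state(); print(s["time_s"],s["tool_pos"],s["wrist_force"],s["width"])
a=c["img"][140:290,200:430,::-1]; b=d["img"][130:250,230:360,::-1]
cv2.imwrite("pics/zw2.png",cv2.resize(a,None,fx=3.4,fy=3.4,interpolation=cv2.INTER_CUBIC))
cv2.imwrite("pics/zs2.png",cv2.resize(b,None,fx=4.5,fy=4.5,interpolation=cv2.INTER_CUBIC))
E
```

```text
4.6167 [618.31  57.46 189.85] [-0.44 -0.11  0.42] 60.384885506812665
```

View pics/zw2.png

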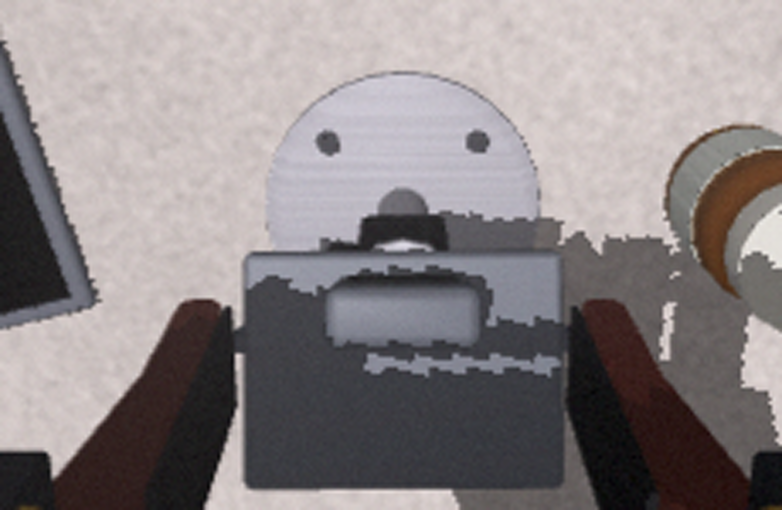

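View pics/zs2.png

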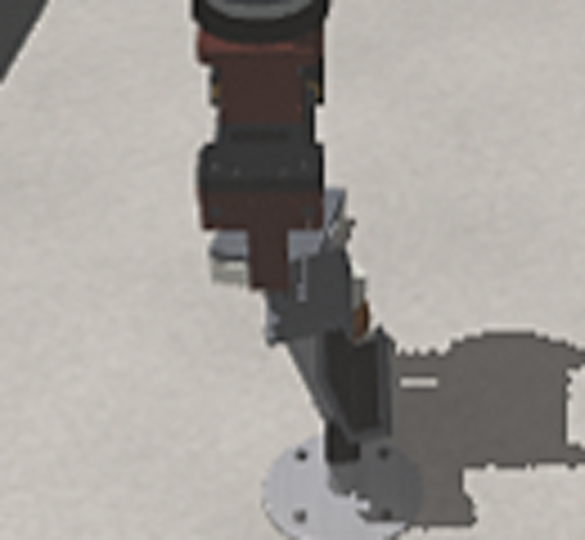

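Emit:
jog_arm(
  steps=[
    {"tx":0,"ty":0.8,"tz":0,"spin":0,"claw":110},
    {"tx":0,"ty":0,"tz":0,"spin":0,"claw":130},
    {"tx":0,"ty":0,"tz":0,"spin":0,"claw":145},
    {"tx":0,"ty":0,"tz":0,"spin":0,"claw":155},
    {"tx":0,"ty":0,"tz":0,"spin":0,"claw":160},
    {"tx":0,"ty":0,"tz":0,"spin":0,"claw":164},
    {"tx":0,"ty":0,"tz":0,"spin":0,"claw":167},
    {"tx":0,"ty":0,"tz":0,"spin":0,"claw":169},
  ],
)

```text
time_s: 5.28
tool_pos: [618.2, 56.7, 189.0]
tcp_rot: [[0.984, 0.176, 0.0], [0.176, -0.984, -0.0], [0.0, 0.0, -1.0]]
wrist_force: [0.0, 0.6, -0.3]
width: 29.6
```

Emit:
jog_arm(
  steps=[
    {"tx":0,"ty":0,"tz":0,"spin":0,"claw":172},
    {"tx":0,"ty":0,"tz":0,"spin":0,"claw":176},
    {"tx":0,"ty":0,"tz":0,"spin":0,"claw":180},
    {"tx":0,"ty":0,"tz":0,"spin":0,"claw":190},
    {"tx":0,"ty":0,"tz":0,"spin":0,"claw":200},
    {"tx":0,"ty":0,"tz":0,"spin":0,"claw":200},
    {"tx":0,"ty":0,"tz":0,"spin":0,"claw":200},
    {"tx":0,"ty":0,"tz":0,"spin":0,"claw":200},
  ],
)

```text
time_s: 5.95
tool_pos: [618.2, 56.7, 189.0]
tcp_rot: [[0.984, 0.176, -0.0], [0.176, -0.984, -0.0], [-0.0, 0.0, -1.0]]
wrist_force: [-0.2, 0.4, 0.4]
width: 19.3
```

```bash
python3 - <<'E'
from fit import *
np.set_printoptions(precision=2,suppress=True)
c=ctrl.read_camera("wrist"); s=ctrl.state(); print(s["time_s"],s["tool_pos"],s["wrist_force"],s["ft_torque"],s["width"])
print(frame(np.load("p.npy"))[1],np.load("p.npy"))
a=c["img"][140:290,200:430,::-1]
cv2.imwrite("pics/zw3.png",cv2.resize(a,None,fx=3.4,fy=3.4,interpolation=cv2.INTER_CUBIC))
E
```

```text
6.0 [618.22  56.69 189.04] [ 0.1  -0.26 -0.43] [ 0.01  0.01 -0.04] 19.296661915003664
[[ 0.93 -0.18  0.31]
 [ 0.17  0.98  0.06]
 [-0.32  0.    0.95]] [575.58  50.05   0.18   0.32]
```

View pics/zw3.png

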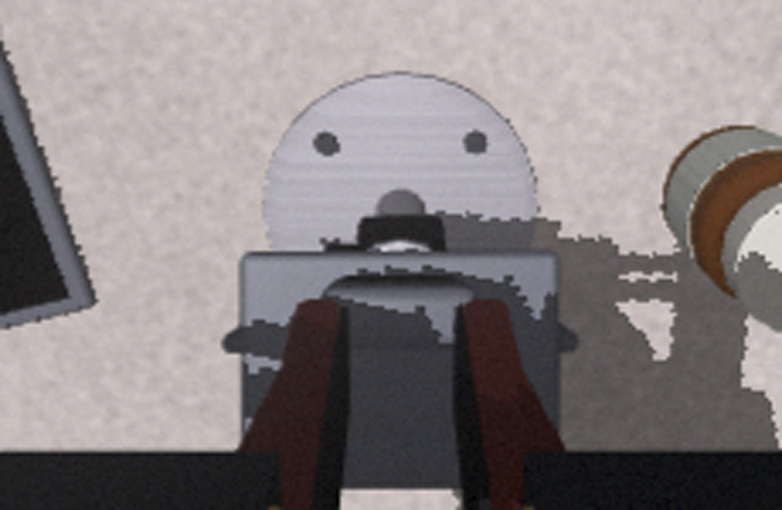

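```bash
python3 - <<'E'
from fit import *
np.set_printoptions(precision=1,suppress=True)
c=ctrl.read_camera("wrist"); save(c,"pics/w4.png"); d=ctrl.read_camera("side"); save(d,"pics/s4.png"); s=ctrl.state(); p=np.load("p.npy"); R=s["tcp_rot"]
zz=lambda r:((r[1]-200)*3.4,(r[0]-140)*3.4)
for x in(-10,0,10):
  for y in (-9.6,9.6):
    for z in (0,-19,-38): print("tip",x,y,z,np.array(zz(proj(c,s["tool_pos"]+R@[x,y,z]))))
for x in(-6,6):
  for z in(8,39): print("tab",x,z,np.array(zz(proj(c,jaw(p,(x,15,z))))),np.array(zz(proj(c,jaw(p,(x,-15,z))))))
b=d["img"][100:230,230:360,::-1]
cv2.imwrite("pics/zs4.png",cv2.resize(b,None,fx=4.5,fy=4.5,interpolation=cv2.INTER_CUBIC))
print(jaw(p,(0,0,39)), s["time_s"])
E
```

```text
tip -10 -9.6 0 [357.1 332.1]
tip -10 -9.6 -19 [353.2 373.7]
tip -10 -9.6 -38 [348.4 423.9]
tip -10 9.6 0 [446.8 332. ]
tip -10 9.6 -19 [451.3 373.6]
tip -10 9.6 -38 [456.7 423.9]
tip 0 -9.6 0 [356.5 288.7]
tip 0 -9.6 -19 [352.4 326.9]
tip 0 -9.6 -38 [347.5 373. ]
tip 0 9.6 0 [447.5 288.7]
tip 0 9.6 -19 [452.1 326.8]
tip 0 9.6 -38 [457.7 373. ]
tip 10 -9.6 0 [355.9 244.2]
tip 10 -9.6 -19 [351.7 278.6]
tip 10 -9.6 -38 [346.6 320.4]
tip 10 9.6 0 [448.2 244.1]
tip 10 9.6 -19 [452.9 278.5]
tip 10 9.6 -38 [458.6 320.3]
tab -6 8 [329.1 328.7] [465.8 328.6]
tab -6 39 [317.4 347.6] [476.8 347.5]
tab 6 8 [329.2 274. ] [465.7 273.9]
tab 6 39 [317.5 283.7] [476.7 283.7]
[621.8  58.3 211.4] 6.1
```

View pics/zs4.png

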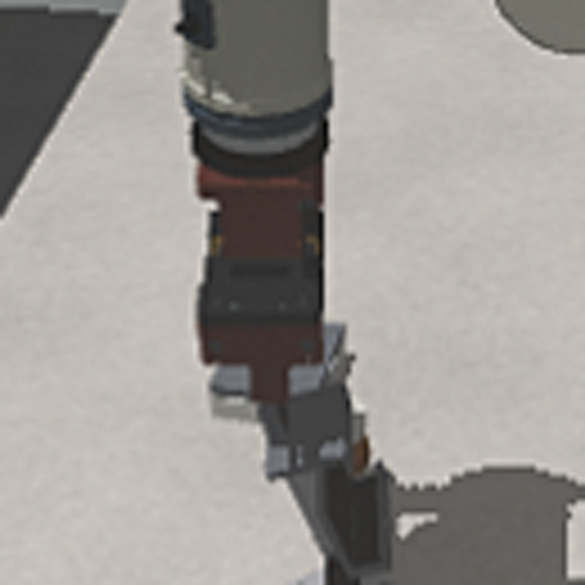

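View pics/w4.png

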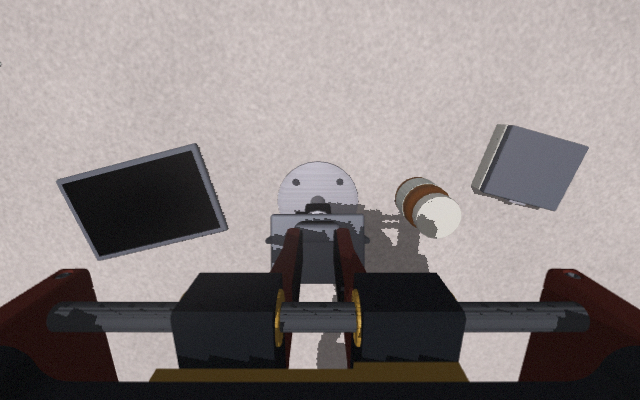

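```bash
python3 - <<'E'
from fit import *
np.set_printoptions(precision=1,suppress=True)
d=ctrl.read_camera("side"); s=ctrl.state(); p=np.load("p.npy");R=s["tcp_rot"]
zz=lambda r:np.array(((r[1]-230)*4.5,(r[0]-100)*4.5))
for y in(-14,-10):
  for x in(-10,10):
    for z in(0,-10,-20,-30,-40): print("tip",x,y,z,zz(proj(d,s["tool_pos"]+R@[x,y,z])))
for x in(-6,6):
  for z in(8,39): print("tab",x,z,zz(proj(d,jaw(p,(x,15,z)))),zz(proj(d,jaw(p,(x,-15,z)))))
for q in((11,35,8),(-41,35,8),(-41,-35,8)): print(q,zz(proj(d,jaw(p,q))))
E
python3 - <<'E'
import cv2
a=cv2.imread("pics/s4.png")[160:215,275:325]
cv2.imwrite("pics/zz.png",cv2.resize(a,None,fx=11,fy=11,interpolation=cv2.INTER_CUBIC))
E
```

```text
tip -10 -14 0 [284.4 434.3]
tip -10 -14 -10 [283.9 421.9]
tip -10 -14 -20 [283.4 409.4]
tip -10 -14 -30 [282.9 396.7]
tip -10 -14 -40 [282.4 383.8]
tip 10 -14 0 [251.6 434.6]
tip 10 -14 -10 [250.9 422.2]
tip 10 -14 -20 [250.2 409.7]
tip 10 -14 -30 [249.5 397. ]
tip 10 -14 -40 [248.8 384.1]
tip -10 -10 0 [284.5 430. ]
tip -10 -10 -10 [284.  417.6]
tip -10 -10 -20 [283.5 405.1]
tip -10 -10 -30 [283.  392.4]
tip -10 -10 -40 [282.5 379.6]
tip 10 -10 0 [251.8 430.3]
tip 10 -10 -10 [251.1 417.9]
tip 10 -10 -20 [250.4 405.4]
tip 10 -10 -30 [249.7 392.7]
tip 10 -10 -40 [249.  379.9]
tab -6 8 [287.2 442.7] [288.  410.9]
tab -6 39 [269.5 406.3] [270.7 374.7]
tab 6 8 [268.8 447.5] [270.  415.7]
tab 6 39 [250.8 411.2] [252.4 379.6]
(11, 35, 8) [260.3 471.5]
(-41, 35, 8) [341.5 450.5]
(-41, -35, 8) [340.7 376.6]
```

View pics/zz.png

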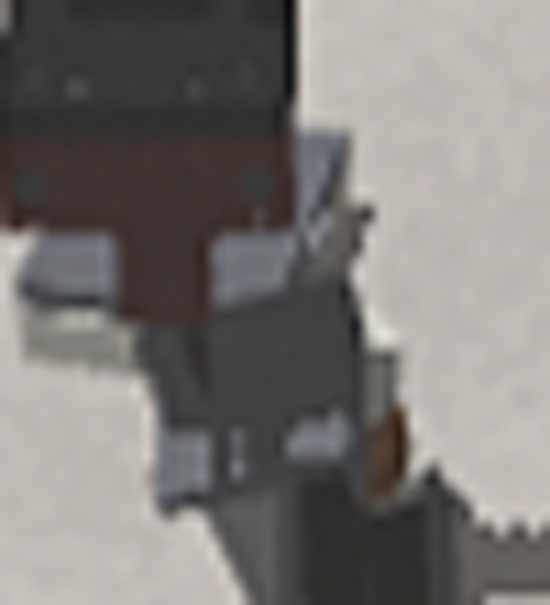

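Emit:
jog_arm(
  steps=[
    {"tx":0,"ty":0,"tz":0,"spin":0,"claw":100},
    {"tx":0,"ty":0,"tz":0,"spin":0,"claw":100},
    {"tx":0,"ty":0,"tz":0,"spin":0,"claw":100},
    {"tx":0.5,"ty":0,"tz":5,"spin":0,"claw":100},
    {"tx":0,"ty":0,"tz":6,"spin":0,"claw":100},
    {"tx":0,"ty":0,"tz":6,"spin":0,"claw":100},
    {"tx":0,"ty":0,"tz":5,"spin":0,"claw":100},
    {"tx":0,"ty":0,"tz":2,"spin":0,"claw":100},
  ],
)

```text
time_s: 6.82
tool_pos: [618.2, 56.8, 163.2]
tcp_rot: [[0.984, 0.176, -0.002], [0.176, -0.984, -0.0], [-0.002, -0.0, -1.0]]
wrist_force: [-0.1, -0.2, 0.4]
width: 53.5
```

```bash
python3 - <<'E'
from fit import *
np.set_printoptions(precision=2,suppress=True)
c=ctrl.read_camera("wrist"); save(c,"pics/w5.png"); d=ctrl.read_camera("side"); save(d,"pics/s5.png")
s=ctrl.state(); print(s["time_s"],s["tool_pos"],s["wrist_force"],s["width"])
a=c["img"][140:290,200:430,::-1]; b=d["img"][160:215,275:325,::-1]
cv2.imwrite("pics/zw5.png",cv2.resize(a,None,fx=3.4,fy=3.4,interpolation=cv2.INTER_CUBIC))
cv2.imwrite("pics/zs5.png",cv2.resize(b,None,fx=10,fy=10,interpolation=cv2.INTER_CUBIC))
E
```

```text
6.9167 [618.31  56.77 163.97] [-0.42 -0.38  0.57] 53.74459295569728
```

View pics/zw5.png

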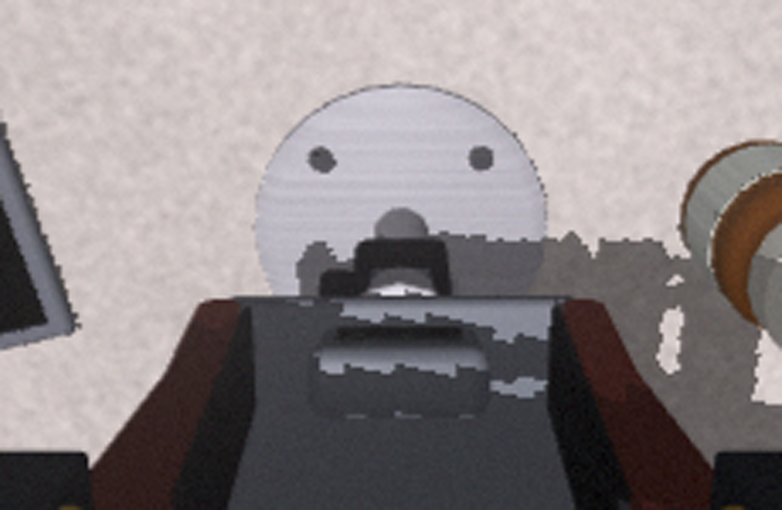

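View pics/zs5.png

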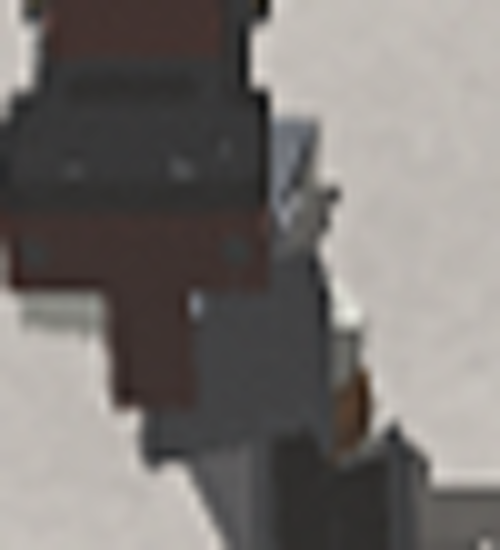

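```bash
python3 - <<'E'
from fit import *
np.set_printoptions(precision=1,suppress=True)
c=ctrl.read_camera("wrist"); s=ctrl.state(); p=np.load("p.npy"); R=s["tcp_rot"]; o=np.array(c["origin"]); print(R.T@(o-s["tool_pos"]))
zz=lambda r:np.array(((r[1]-200)*3.4,(r[0]-140)*3.4))
for x in(-6,6):
  for z in(8,39): print("tab",x,z,zz(proj(c,jaw(p,(x,15,z)))),zz(proj(c,jaw(p,(x,-15,z)))))
for q in((11,35,8),(11,-35,8)): print(q,zz(proj(c,jaw(p,q))))
for x in(-10,10):
    for z in (-25,-30,-35): print("tip",x,z,zz(proj(c,s["tool_pos"]+R@[x,-26.8,z])),zz(proj(c,s["tool_pos"]+R@[x,26.8,z])))
b=c["img"][200:290,250:380,::-1]
cv2.imwrite("pics/zz5.png",cv2.resize(b,None,fx=6,fy=6,interpolation=cv2.INTER_CUBIC))
E
```

```text
[  80.6   -0.5 -192.7]
tab -6 8 [320.7 383.8] [474.3 383.7]
tab -6 39 [305.6 416.4] [488.5 416.3]
tab 6 8 [320.8 322.2] [474.1 322.2]
tab 6 39 [305.7 343. ] [488.4 342.9]
(11, 35, 8) [218.6 296.7]
(11, -35, 8) [576.3 296.5]
tip -10 -25 [260.7 389.1] [544. 389.]
tip -10 -30 [257.  402.3] [547.8 402.1]
tip -10 -35 [253.2 416.1] [551.8 416. ]
tip 10 -25 [256.1 291.2] [548.7 291.1]
tip 10 -30 [252.2 302.1] [552.7 302. ]
tip 10 -35 [248.1 313.7] [557.  313.6]
```

View pics/zz5.png

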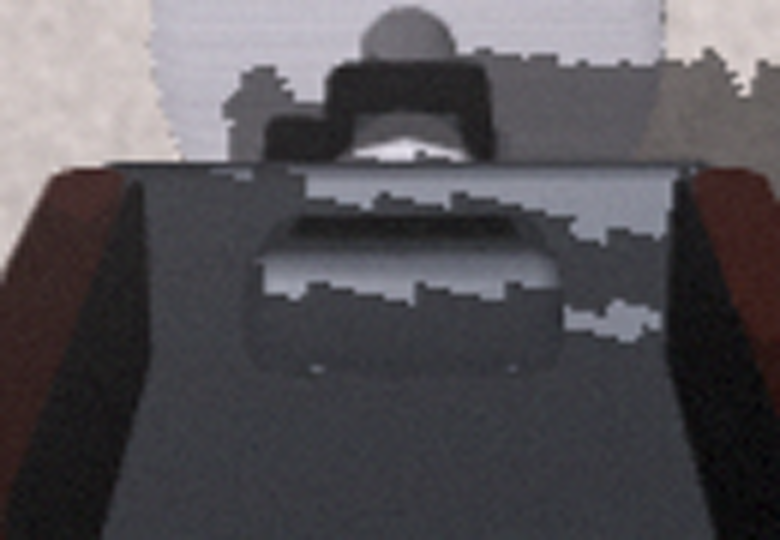

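Emit:
jog_arm(
  steps=[
    {"tx":0,"ty":0,"tz":3,"spin":0,"claw":120},
    {"tx":0,"ty":0,"tz":0,"spin":0,"claw":140},
    {"tx":0,"ty":0,"tz":0,"spin":0,"claw":152},
    {"tx":0,"ty":0,"tz":0,"spin":0,"claw":158},
    {"tx":0,"ty":0,"tz":0,"spin":0,"claw":162},
    {"tx":0,"ty":0,"tz":0,"spin":0,"claw":165},
    {"tx":0,"ty":0,"tz":0,"spin":0,"claw":168},
    {"tx":0,"ty":0,"tz":0,"spin":0,"claw":170},
  ],
)

```text
time_s: 7.63
tool_pos: [618.7, 57.2, 162.2]
tcp_rot: [[0.984, 0.177, 0.0], [0.177, -0.984, 0.001], [0.0, -0.001, -1.0]]
wrist_force: [-0.3, 1.9, -0.6]
width: 29.9
```

Emit:
jog_arm(
  steps=[
    {"tx":0,"ty":0,"tz":0,"spin":0,"claw":172},
    {"tx":0,"ty":0,"tz":0,"spin":0,"claw":174},
    {"tx":0,"ty":0,"tz":0,"spin":0,"claw":177},
    {"tx":0,"ty":0,"tz":0,"spin":0,"claw":180},
    {"tx":0,"ty":0,"tz":0,"spin":0,"claw":180},
    {"tx":0,"ty":0,"tz":0,"spin":0,"claw":180},
    {"tx":0,"ty":0,"tz":0,"spin":0,"claw":180},
    {"tx":0,"ty":0,"tz":0,"spin":0,"claw":180},
  ],
)

```text
time_s: 8.3
tool_pos: [618.7, 57.1, 162.2]
tcp_rot: [[0.984, 0.176, 0.0], [0.176, -0.984, 0.0], [0.0, -0.0, -1.0]]
wrist_force: [-0.7, 3.6, 2.3]
width: 29.3
```

Emit:
jog_arm(
  steps=[
    {"tx":0,"ty":0,"tz":0,"spin":0,"claw":190},
    {"tx":0,"ty":0,"tz":0,"spin":0,"claw":205},
    {"tx":0,"ty":0,"tz":0,"spin":0,"claw":220},
    {"tx":0,"ty":0,"tz":0,"spin":0,"claw":220},
    {"tx":0.95,"ty":0,"tz":-2.85,"spin":0,"claw":220},
    {"tx":0.95,"ty":0,"tz":-2.85,"spin":0,"claw":220},
    {"tx":0.95,"ty":0,"tz":-2.85,"spin":0,"claw":220},
    {"tx":0,"ty":0,"tz":0,"spin":0,"claw":220},
  ],
)

```text
time_s: 8.97
tool_pos: [621.1, 57.5, 170.0]
tcp_rot: [[0.984, 0.176, -0.002], [0.176, -0.984, 0.0], [-0.002, -0.001, -1.0]]
wrist_force: [-2.1, 5.7, -4.4]
width: 29.8
```

```bash
cat > look.py <<'E'
from fit import *
import sys
np.set_printoptions(precision=2,suppress=True)
n=sys.argv[1]
c=ctrl.read_camera("wrist"); save(c,f"pics/w{n}.png"); d=ctrl.read_camera("side"); save(d,f"pics/s{n}.png")
s=ctrl.state(); R=np.array(s["tcp_rot"]); print(s["time_s"],s["tool_pos"],s["wrist_force"],"tool",R.T@s["wrist_force"],s["ft_torque"],s["width"])
F=frame(np.load("p.npy"))[1]; print("head-frame force",F.T@s["wrist_force"])
a=c["img"][140:290,200:430,::-1]; b=d["img"][150:255,265:345,::-1]
A=cv2.resize(a,(460*1,300),interpolation=cv2.INTER_CUBIC); B=cv2.resize(b,None,fx=4,fy=4,interpolation=cv2.INTER_CUBIC)
out=np.zeros((420,780,3),np.uint8); out[:300,:460]=A; out[:420,460:780]=B; cv2.imwrite(f"pics/z{n}.png",out)
E
python3 look.py 6
```

```text
9.0667 [621.02  57.46 169.77] [-1.46  5.05 -4.96] tool [-0.54 -5.22  4.97] [0.9  0.35 0.05] 30.060959516526548
head-frame force [ 1.04  5.23 -4.88]
```

View pics/z6.png

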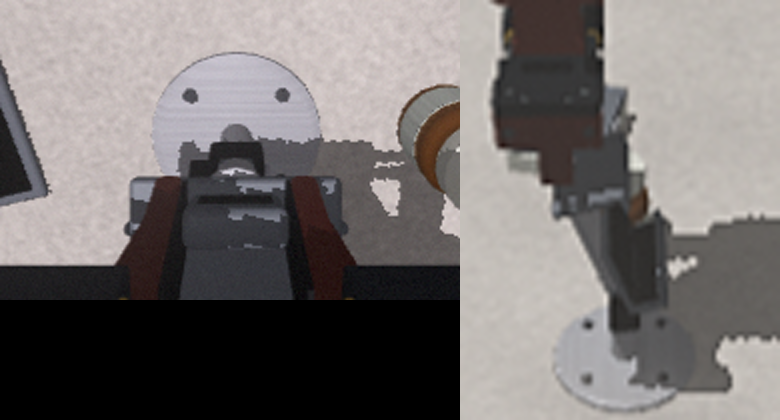

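Emit:
jog_arm(
  steps=[
    {"tx":0.95,"ty":-0.3,"tz":-2.85,"spin":0,"claw":220},
    {"tx":0.95,"ty":-0.2,"tz":-2.85,"spin":0,"claw":220},
    {"tx":0.95,"ty":0,"tz":-2.85,"spin":0,"claw":220},
    {"tx":0.95,"ty":0,"tz":-2.85,"spin":0,"claw":220},
    {"tx":0.95,"ty":0,"tz":-2.85,"spin":0,"claw":220},
    {"tx":0.95,"ty":0,"tz":-2.85,"spin":0,"claw":220},
    {"tx":0,"ty":0,"tz":0,"spin":0,"claw":220},
    {"tx":0,"ty":0,"tz":0,"spin":0,"claw":220},
  ],
)

```text
time_s: 9.73
tool_pos: [626.9, 58.6, 187.9]
tcp_rot: [[0.984, 0.176, -0.0], [0.176, -0.984, -0.0], [-0.0, 0.0, -1.0]]
wrist_force: [-5.0, 2.4, -5.6]
width: 30.1
```

```bash
python3 look.py 7
```

```text
9.8333 [626.83  58.65 187.66] [-5.91  1.55 -6.33] tool [-5.54 -2.57  6.34] [0.41 0.76 0.04] 30.068723099901145
head-frame force [-3.26  2.57 -7.76]
```

View pics/z7.png

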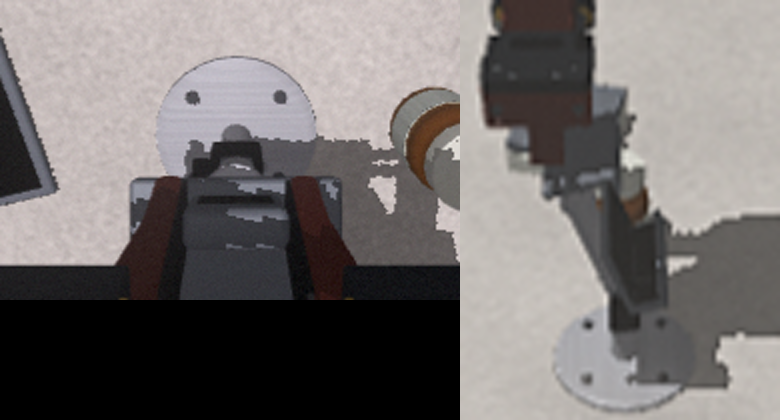

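Emit:
jog_arm(
  steps=[
    {"tx":0.3,"ty":-0.2,"tz":-2.85,"spin":0,"claw":220},
    {"tx":0.8,"ty":0,"tz":-2.85,"spin":0,"claw":220},
    {"tx":0.8,"ty":0,"tz":-2.85,"spin":0,"claw":220},
    {"tx":0,"ty":0,"tz":0,"spin":0,"claw":220},
    {"tx":0,"ty":0,"tz":0,"spin":0,"claw":220},
    {"tx":0,"ty":0,"tz":0,"spin":0,"claw":220},
    {"tx":0,"ty":0,"tz":0,"spin":0,"claw":220},
    {"tx":0,"ty":0,"tz":0,"spin":0,"claw":220},
  ],
)

```text
time_s: 10.5
tool_pos: [629.3, 59.2, 196.1]
tcp_rot: [[0.984, 0.176, 0.001], [0.176, -0.984, -0.0], [0.001, 0.0, -1.0]]
wrist_force: [2.6, 0.9, -9.5]
width: 29.8
```

```bash
python3 look.py 8
```

```text
10.6 [629.17  59.14 196.13] [ 3.16  0.35 -9.85] tool [3.17 0.2  9.85] [ 0.18 -0.47  0.12] 29.636005464604885
head-frame force [ 6.12 -0.21 -8.35]
```

View pics/z8.png

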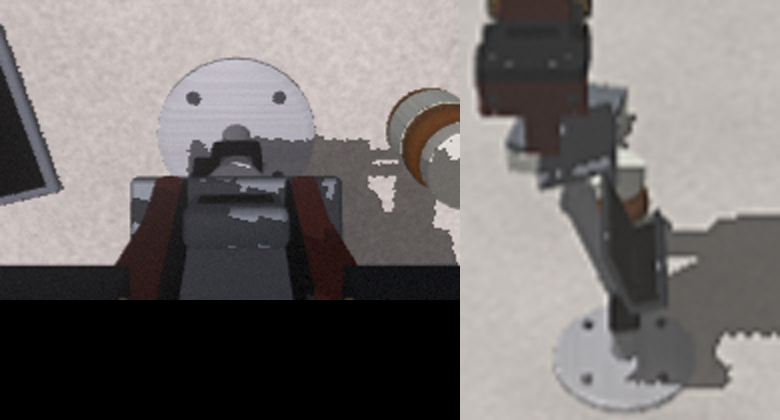

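Emit:
jog_arm(
  steps=[
    {"tx":0.6,"ty":0,"tz":0,"spin":0,"claw":220},
    {"tx":0.88,"ty":0,"tz":-2.85,"spin":0,"claw":220},
    {"tx":0.88,"ty":0,"tz":-2.85,"spin":0,"claw":220},
    {"tx":0,"ty":0,"tz":0,"spin":0,"claw":220},
    {"tx":0,"ty":0,"tz":0,"spin":0,"claw":220},
    {"tx":0,"ty":0,"tz":0,"spin":0,"claw":220},
    {"tx":0,"ty":0,"tz":0,"spin":0,"claw":220},
    {"tx":0,"ty":0,"tz":0,"spin":0,"claw":220},
  ],
)

```text
time_s: 11.27
tool_pos: [631.1, 59.5, 202.0]
tcp_rot: [[0.984, 0.176, -0.0], [0.176, -0.984, -0.0], [-0.0, 0.0, -1.0]]
wrist_force: [-0.5, -1.4, -7.9]
width: 29.8
```

```bash
python3 look.py 9
```

```text
11.3667 [631.05  59.52 201.95] [-0.65 -2.13 -8.09] tool [-1.01  1.98  8.09] [-0.25  0.07  0.05] 29.685682267444797
head-frame force [ 1.59 -1.98 -7.99]
```

View pics/z9.png

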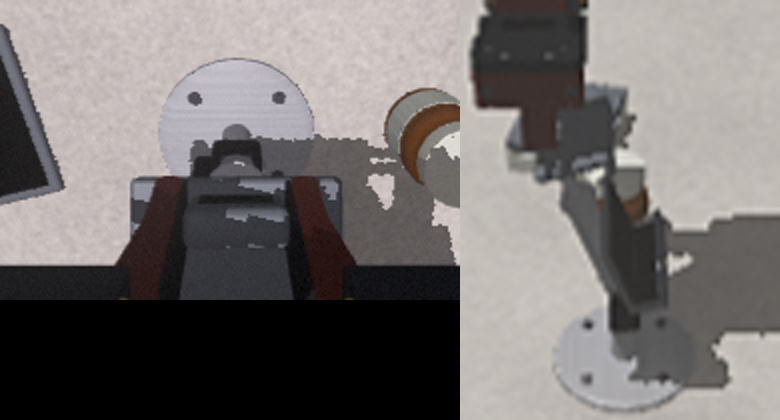

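Emit:
jog_arm(
  steps=[
    {"tx":0.8,"ty":0,"tz":-2.5,"spin":0,"claw":220},
    {"tx":0.8,"ty":0,"tz":-2.5,"spin":0,"claw":220},
    {"tx":0.8,"ty":0,"tz":-2.5,"spin":0,"claw":220},
    {"tx":0,"ty":0,"tz":0,"spin":0,"claw":220},
    {"tx":0,"ty":0,"tz":0,"spin":0,"claw":220},
    {"tx":0,"ty":0,"tz":0,"spin":0,"claw":220},
    {"tx":0,"ty":0,"tz":0,"spin":0,"claw":220},
    {"tx":0,"ty":0,"tz":0,"spin":0,"claw":220},
  ],
)

```text
time_s: 12.03
tool_pos: [633.4, 60.0, 209.4]
tcp_rot: [[0.984, 0.176, -0.0], [0.176, -0.984, -0.0], [-0.0, 0.0, -1.0]]
wrist_force: [-1.9, -2.0, -8.9]
width: 29.8
```

```bash
python3 look.py 10; python3 - <<'E'
from h import *
ctrl.read_camera("side"); c=ctrl.read_camera("top"); save(c,"pics/t10.png")
for cam in("side","top"):
  for t in("ring_mark","tube_mouth","top_jaw"):
    print(cam,t,[(np.round(r["centre"],1),r["confidence"]) for r in ctrl.spot_point(t,cam)[:2]])
a=cv2.imread("pics/s10.png")[165:225,270:340]; cv2.imwrite("pics/zs10.png",cv2.resize(a,None,fx=9,fy=9,interpolation=cv2.INTER_CUBIC))
E
```

```text
12.1333 [633.45  60.03 209.4 ] [-2.16 -2.41 -9.02] tool [-2.55  1.99  9.02] [-0.44  0.33  0.09] 29.879418821685434
head-frame force [ 0.42 -1.99 -9.37]
side ring_mark [(array([197.4, 291.1]), 0.87)]
side tube_mouth [(array([199.6, 293.4]), 0.63)]
side top_jaw [(array([186.1, 288.8]), 0.72)]
top ring_mark []
top tube_mouth [(array([176. , 316.4]), 0.87), (array([186. , 360.9]), 0.49)]
top top_jaw [(array([169.3, 315.5]), 0.62)]
```

View pics/zs10.png

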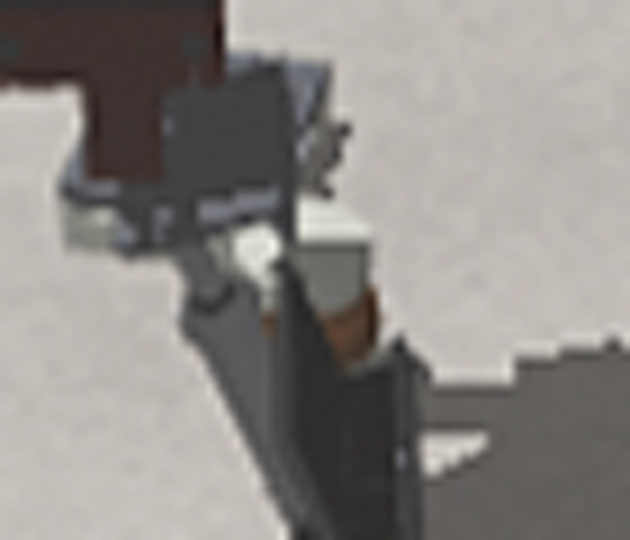

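View pics/w10.png

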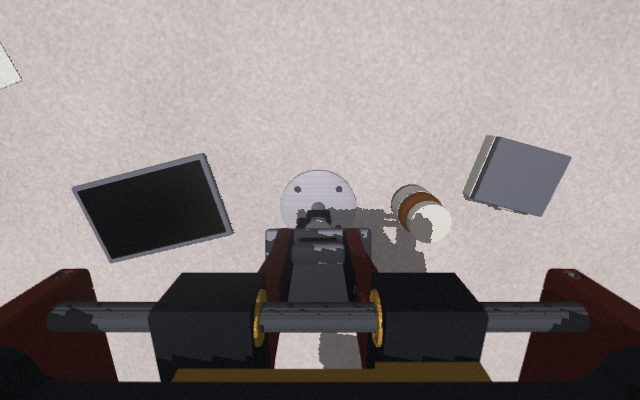

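```bash
python3 - <<'E'
from fit import *
import cv2
np.set_printoptions(precision=1,suppress=True)
g=lambda n:cv2.cvtColor(cv2.imread(f"pics/w{n}.png"),cv2.COLOR_BGR2GRAY)
t=g(6)[224:262,262:375].astype(np.float32)
for n in(6,7,8,9,10):
    r=cv2.matchTemplate(g(n).astype(np.float32)[214:272,252:385],t,cv2.TM_CCOEFF_NORMED); print(n,cv2.minMaxLoc(r)[1::2])
c=ctrl.read_camera("wrist");d=ctrl.read_camera("side");p=np.load("p.npy")
for D in(46,48,50,52):
    print(D,"W plate",[proj(c,jaw(p,q,D))for q in((11,35,8),(11,-35,8))],"S",[proj(d,jaw(p,q,D))for q in((11,35,8),(-41,35,8))],"ring",proj(d,jaw(p,(0,0,-48),D)))
print("mouth",proj(d,jaw(p,(0,0,-2))))
a=g(10)[220:270,255:385]; cv2.imwrite("pics/zw10.png",cv2.resize(a,None,fx=6,fy=6,interpolation=cv2.INTER_CUBIC))
a=d["img"][180:210,275:315,::-1]; cv2.imwrite("pics/zs11.png",cv2.resize(a,None,fx=18,fy=18,interpolation=cv2.INTER_CUBIC))
E
```

```text
6 (0.9999998211860657, (10, 10))
7 (0.9030085802078247, (10, 10))
8 (0.9156754016876221, (10, 10))
9 (0.9171724915504456, (10, 10))
10 (0.9037045836448669, (10, 10))
46 W plate [array([227.6, 265.7]), array([227.5, 369.8])] S [array([192.7, 281.7]), array([187.8, 300.2])] ring [197.9 293.1]
48 W plate [array([227.8, 265.1]), array([227.7, 370.3])] S [array([192.1, 281.4]), array([187.2, 300. ])] ring [197.4 292.9]
50 W plate [array([228.1, 264.6]), array([228. , 370.9])] S [array([191.6, 281.2]), array([186.7, 299.7])] ring [196.9 292.6]
52 W plate [array([228.3, 264. ]), array([228.3, 371.4])] S [array([191.1, 280.9]), array([186.1, 299.5])] ring [196.4 292.4]
mouth [197.9 293.1]
```

View pics/zw10.png

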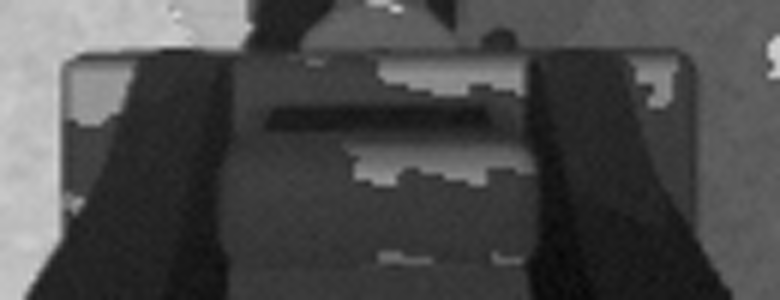

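View pics/zs11.png

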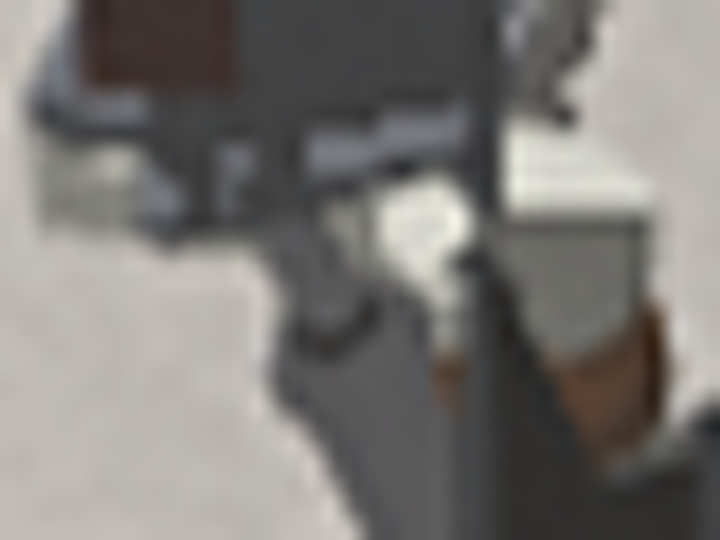

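Emit:
jog_arm(
  steps=[
    {"tx":0.3,"ty":0,"tz":-1.0,"spin":0,"claw":220},
    {"tx":0,"ty":0,"tz":0,"spin":0,"claw":220},
    {"tx":0,"ty":0,"tz":0,"spin":0,"claw":220},
    {"tx":0,"ty":0,"tz":0,"spin":0,"claw":220},
    {"tx":0,"ty":0,"tz":0,"spin":0,"claw":220},
    {"tx":0,"ty":0,"tz":0,"spin":0,"claw":220},
    {"tx":0,"ty":0,"tz":0,"spin":0,"claw":220},
    {"tx":0,"ty":0,"tz":0,"spin":0,"claw":220},
  ],
)

```text
time_s: 13.3
tool_pos: [633.8, 60.1, 210.5]
tcp_rot: [[0.984, 0.176, 0.0], [0.176, -0.984, -0.0], [0.0, 0.0, -1.0]]
wrist_force: [-3.6, -3.6, -8.9]
width: 29.9
```

```bash
python3 look.py 12; python3 - <<'E'
from h import *
import numpy as np
# tilt: fit line of ring & mouth? average images for detail
ims=[ctrl.read_camera("side")["img"].astype(float) for _ in range(6)]
m=np.mean(ims,0).astype(np.uint8)[185:215,275:315,::-1]
cv2.imwrite("pics/zs12.png",cv2.resize(m,None,fx=18,fy=18,interpolation=cv2.INTER_CUBIC))
print([(np.round(r["centre"],1),r["confidence"]) for r in ctrl.spot_point("ring_mark","side")[:2]])
g=lambda n:cv2.cvtColor(cv2.imread(n),cv2.COLOR_BGR2GRAY).astype(np.float32)
a=g("pics/s0.png");b=g("pics/s12.png")
# tilt check: lower tube/clamp patch vs before
r=cv2.matchTemplate(b[205:245,285:340],a[212:238,296:322],cv2.TM_CCOEFF_NORMED); print(cv2.minMaxLoc(r)[1::2],"expected (11,7)")
E
```

```text
13.4 [633.83  60.16 210.51] [-4.01 -3.39 -8.17] tool [-4.55  2.63  8.17] [-0.69  0.49  0.12] 29.561188035007373
head-frame force [-1.74 -2.63 -9.19]
[][ WARN:0@4.332] global loadsave.cpp:275 findDecoder imread_('pics/s0.png'): can't open/read file: check file path/integrity
Traceback (most recent call last):
cv2.error: OpenCV(4.12.0) /io/opencv/modules/imgproc/src/color.cpp:199: error: (-215:Assertion failed) !_src.empty() in function 'cvtColor'
```

View pics/zs12.png

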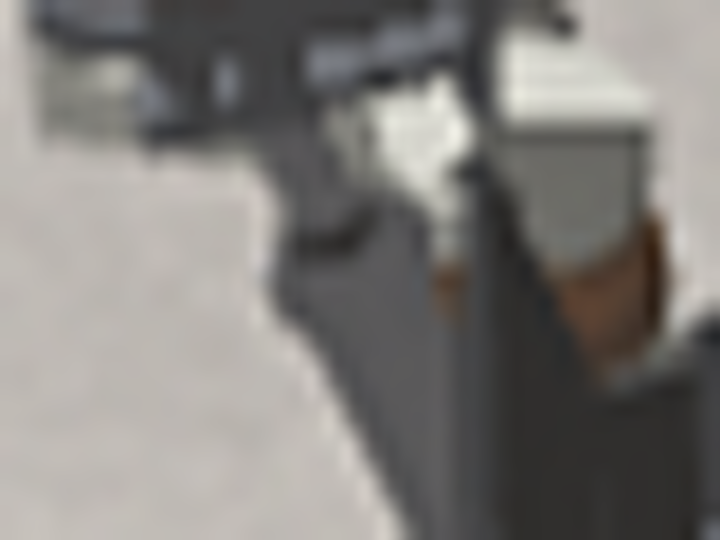

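View pics/s12.png

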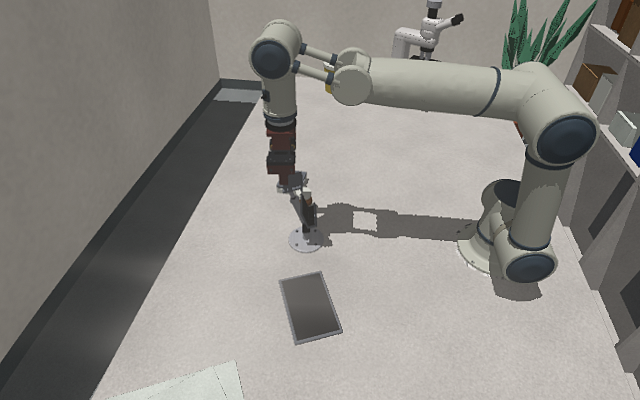

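```bash
python3 - <<'E'
import cv2,numpy as np
g=lambda n:cv2.cvtColor(cv2.imread(n),cv2.COLOR_BGR2GRAY).astype(np.float32)
a=g("pics/side0.png");b=g("pics/s12.png")
A=a[200:232,296:322]; r=cv2.matchTemplate(b[192:240,286:332],A,cv2.TM_CCOEFF_NORMED); print(cv2.minMaxLoc(r)[1::2],"expected (10,8)")
for n in("side0","s5","s12"):
  im=cv2.imread(f"pics/{n}.png")[170:245,275:345]; cv2.imwrite(f"pics/q_{n}.png",im)
o=np.hstack([cv2.resize(cv2.imread(f"pics/q_{n}.png"),None,fx=3.7,fy=5,interpolation=cv2.INTER_CUBIC) for n in("side0","s5","s12")]); cv2.imwrite("pics/cmp.png",o)
E
```

```text
(0.8735790252685547, (10, 8)) expected (10,8)
```

View pics/cmp.png

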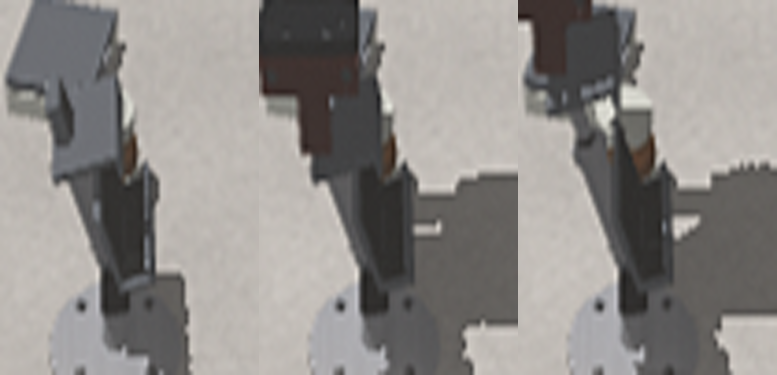

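```bash
python3 -c "
from workcell import ctrl
s=ctrl.state();print(s['time_s'],s['width'],s['wrist_force'],s['tool_pos']);print(ctrl.close_job())"
```

```text
13.75 29.63446055546826 [-3.06186987 -3.8767647  -9.85983271] [633.8456504   60.14313688 210.48013454]
the job is handed in; nothing more can be done
None
```

I gripped the pull tab across its 30 mm width, drew the jaw out along its rod, and handed the job in at 13.75 s while still holding it there.

**Draw:** By the arm's travel the jaw is out about 50.5 mm. The width of the jaw plate in the wrist picture gave about 1 mm less, and the ring is fully out at 48 mm. The pull along the rod was 9.2 to 9.4 N, close to the roughly 9.5 N expected at the mark. The side picture shows the black band above the collar. The network found the ring at 0.87 confidence 1 mm earlier, but not in the last picture.

**Grip:** The opening stayed near 29.6 to 30 mm on the 30 mm tab, and no slip showed during most of the pull. The force is fixed at half the maximum, about 30 N a finger; I could not measure it directly.

**Tilt:** The sideways force on the tab briefly reached about 6 N, which is roughly 1 N m at the tilt joint and near its 0.9 N m holding limit. I eased it to under 2 N straight away. A before-and-after comparison of the side pictures shows no shift of the lower holder, to the nearest pixel (about 2–3 mm).

**What disagreed:** The real fingertips sit about 30 mm behind the reported TCP. My first close therefore shut above the tab without touching it, and I corrected this from the pictures.

**Bystanders:** The arm and gripper stayed clear of the tablet, slide box and jar. They look undisturbed in the last pictures.

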